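Hang up the bobbin caddy and stack the parts tins

ROBOT

A 6-joint arm with a two-finger parallel gripper is mounted at the origin on the work surface. World frame = base frame: x ahead of the robot, y to its left, z up, the work surface at z = 0. Lengths are in mm, angles in rad, forces in N, time in s.
With the tool pointing down it reaches from about 350 to 850 mm from the base axis. Payload 8.1 kg.
Tool frame: the origin (TCP) lies at the very end of the fingers, on their centre line; the grasp point (between the pads) lies arm.tcp_to_grasp behind it (arm.tcp_to_grasp is the distance from the TCP to the grasp point, in mm); z points along the fingers, y is the line along which they close (so a half turn about z gives the same grasp; the last joint's range is limited). The gripper opens to 93 mm and grips with 3 to 60 N. Pads are 15 mm wide; open, the fingers measure 128 mm over their backs; the gripper's body (75 mm by 188 mm) begins 65 mm behind the grasp point.
Start: joints at [1.063, 0.13, 1.488, -0, 1.523, -0.085], TCP at [246.169, 547.18, 218.635] pointing down, gripper open.
Joint ranges: [-2.96, 2.96], [-0.89, 2.26], [0.02, 2.5], [-1.34, 4.48], [0, 2.73], [-2.66, 2.66]. Speed limits (rad/s): [2.39, 2.39, 2.79, 3.14, 3.14, 3.14].

INTERFACE

Orientations are given as [roll, pitch, yaw] about the fixed x, y, z axes, in that order (R = Rz(yaw) Ry(pitch) Rx(roll)).
In Python, from bench import arm gives the robot as it stands. The module is installed in compiled form; this text tells all that it offers.
- The arm moves only by the shell command python3 -m pendant 'ROWS' [OPENING] [FORCE]. ROWS is text: rows parted by semicolons, each of 4 numbers parted by spaces: the shift along the world's x, y, z in mm, then the turn about the world's z in degrees. In form: x y z roll; .... A call has exactly 10 rows; each row is the pose to reach, as a shift and turn from the pose commanded when the call began; what a row does not reach only later rows make up. A row lasts 1/8 s, in which the tool goes at most 62.5 mm and 10.7 degrees, less where a joint would pass 70% of its speed; a pose out of reach is approached as far as the arm can. A call with a gripper value outside its range is refused whole. OPENING is the opening, from -1 (shut) to 1 (fully open), set as the call begins (- or left out, the last holds). The fingers move at their own pace and stop on an object; FORCE is the grip in N (left out, the last holds). Time passes only in rows, so rows that repeat a pose let the fingers close, or fill a call up. It gives the time, the measured TCP pose, the force, the opening and the grip force at its end, in the units of the state.
- arm.read_state(): the state, without advancing time (a new reading comes with each control period).
- arm.read_camera(name): name is "scene" or "top" or "wrist"; returns a dict with "pixels" (384x512x3 uint8, red, green, blue), "mtx" (3x3 intrinsics, pixels), "k1" (the pictures are not rectified: a ray, as slopes to the right and down, at radius r is drawn at 1 + k1 r^2 times it, then the intrinsics apply), "rvec" (rotation vector, rad) and "tvec" (3), from world to camera coordinates, as OpenCV has them. Camera axes: x right, y down, z forward; pixel columns grow to the right and rows downward; lengths in mm; the calibration is good to about 2 mm. A picture is of the moment at which its call begins. There is no depth.
- arm.sign_off(): hands the job in; it is judged then, once.
The state is a dict: "t": time; "q": joint angles; "qvel": joint speeds; "tau": joint torques, N m; "tcp_pos": TCP position; "ee_rot": TCP orientation; "contact_force": force on the tool from outside, world axes, zero at the start; "wrist_torque": the same for the moment, N m; "finger_gap": finger opening in mm; "grip_force": force on a finger pad.
Only numpy, scipy, OpenCV 4.12 (cv2) and the standard library are available. Lean on these libraries where they do the work, as an engineer would, in place of code of your own. Each camera call takes 0.05 s, during which the arm holds its last target. There are 200 camera calls.

TASK

Clear the repair bench: lift the bobbin caddy off the flat tin it stands on and hang it by its handle over both prongs of the empty hook stand, then stack the other flat tin squarely on the tin that the caddy stood on, edges flush. Leave that bottom tin and everything else on the bench where they are, and set things down without letting them fall.

Things in the scene. Friction and masses are not known exactly. Their poses are not given: they have to be found in the camera images.
- caddy: Open grey steel caddy with a few fixed bobbins, body 70 (x) by 110 (y) by 45 mm high, and a rigid round-bar arch handle along its y axis: uprights at y = +-53 mm, level top bar 9 mm thick, its axis 135 mm above the underside; 85 mm free between rim and bar, 97 mm between uprights. Origin: centre of the underside, z up. 0.3 to 0.45 kg. Starts standing on base_tin.
- handle_mid (a point): Middle of the caddy's top handle bar (on the bar's axis), 135 mm above the caddy's underside; the bar runs along the y axis, so fingers close along x.
- hook_stand: Fixed steel stand: base plate 160 (x) by 150 by 12 mm; upright plate 100 wide (y), 20 thick (x +-10 mm), 228 mm high. Two round level prongs, 7 mm thick, stick out to -x (roughly to the robot) at y = +-32 mm, axis 210 mm up, straight to x = -105 mm, then turned up, ending at x = -117 mm, tip top 230 mm up. Origin: on the bench below the upright's centre, z up.
- hook_seat (a point): Seat of the hook, in the stand's axes: midway between the two prongs, level with their upper side (213.5 mm above the bench), 75 mm in front (-x) of the stand's origin. The handle bar should lie across both prongs here, along the stand's y, its axis 4.5 mm above this point.
- base_tin: Flat closed tin of plain metal, 66 (x) by 150 (y) by 32 mm high, 0.3 kg: the one under the caddy at the start, to be the bottom of the pile. Origin: centre of the underside, z up.
- loose_tin: The other, equal flat closed tin, 66 (x) by 150 (y) by 32 mm high, standing alone on the bench on the other side of the hook stand, 0.2 to 0.4 kg. Origin: centre of the underside, z up.
- oil_bottle: Bystander: upright yellow oil bottle, 44 mm diameter, 85 mm high. Origin: centre of the underside.
- thread_cone: Bystander: upright pale cone of thread, 64 mm diameter at the foot, 95 mm high. Origin: centre of the underside.
- screwdriver: Bystander: screwdriver with orange handle lying on the bench, 190 mm long, along its x axis. Origin: underside of its middle.

How it is judged (in metres and radians):
On the way, in this order (a step that is already met when the one before it is completed fails the run):
1. the caddy hangs by its handle on both prongs of the hook stand, let go (x of handle_mid in the frame of hook_stand between -0.112 and -0.03 m and y of handle_mid in the frame of hook_stand between -0.025 and 0.025 m and z of handle_mid in the frame of hook_stand between 0.212 and 0.226 m and angle between caddy's own z axis and vertical below 0.25 rad and contact force between caddy and hook_stand above 1 N and contact force between the fingers and caddy below 0.1 N and linear speed of caddy below 0.15 m/s), for 0.3 s.
2. the other tin lies squarely on the bottom tin, let go (horizontal distance between loose_tin and base_tin below 0.008 m and angle between the x axis of loose_tin and the x axis of base_tin, either way round below 0.12 rad and z of loose_tin in the frame of base_tin between 0.028 and 0.036 m and angle between each of loose_tin, base_tin's own z axis and vertical below 0.05 rad and contact force between the fingers and loose_tin below 0.1 N and linear speed of each of loose_tin, base_tin below 0.02 m/s), for 0.3 s.
At the end, for the whole second after the job is handed in: Caddy hangs let go (below 0.15 m/s), bar across both prongs: bar middle within 25 mm of mid-prongs, between tips and upright, 212-226 mm up, caddy within 0.25 rad of upright, weight on stand. Loose tin let go, flat, at rest on base_tin: centres within 8 mm, edges within 0.12 rad (all of step 1 and all of step 2); the robot touches nothing.
It fails at once if the bottom tin is shifted by more than 40 mm (distance of base_tin from where it was at the start of the episode above 0.04 m).
It fails at once if the caddy is let fall (faster than 0.6 m/s out of the fingers) (contact force between the fingers and caddy below 0.1 N and linear speed of caddy above 0.6 m/s).
It fails at once if the loose tin is let fall (faster than 0.6 m/s out of the fingers) (contact force between the fingers and loose_tin below 0.1 N and linear speed of loose_tin above 0.6 m/s).
It fails at once if a bystander is pushed away (over 40 mm) or tipped over (distance of any of oil_bottle, thread_cone, screwdriver from where it was at the start of the episode above 0.04 m or angle between any of oil_bottle, thread_cone's own z axis and vertical above 0.5 rad).
It also fails if it takes over 64 s, if anything falls off the work surface, if the arm or the gripper's body presses on something with over 40 N, if the wrist force passes 120 N, or if a joint passes its speed limit or range.

## Working session

There is one attempt and no reset: what is moved stays moved. The work goes in short steps, Python scripts to look and compute and a shell command to move; the robot and the scene stay as the last step left them, time stands still between calls to the robot, and variables do not carry over. Pictures are saved under pics/ and viewed, at most 13 in all, crops included, and the job is handed in when it is done.

```bash
mkdir -p pics; cat > h.py <<'E'
import numpy as np, cv2
from bench import arm
def cam(n):
    c=arm.read_camera(n); c={k:(np.array(v) if k!='k1' else float(v)) for k,v in c.items()}
    c['R']=cv2.Rodrigues(c['rvec'].astype(float))[0]; c['t']=c['tvec'].reshape(3).astype(float); return c
def D(c): return np.array([c['k1'],0,0,0.])
def ray(c,uv):
    p=cv2.undistortPoints(np.array(uv,float).reshape(-1,1,2),c['mtx'].astype(float),D(c)).reshape(-1,2)
    d=np.c_[p,np.ones(len(p))]@c['R']; return -c['R'].T@c['t'],d
def onplane(c,uv,z):
    o,d=ray(c,uv); return o+d*((z-o[2])/d[:,2])[:,None]
def proj(c,P):
    return cv2.projectPoints(np.array(P,float).reshape(-1,1,3),c['rvec'].astype(float),c['tvec'].astype(float),c['mtx'].astype(float),D(c))[0].reshape(-1,2)
def tri(ca,a,cb,b):
    o1,d1=ray(ca,a);o2,d2=ray(cb,b);out=[]
    for x,y in zip(d1,d2):
        s=np.linalg.lstsq(np.c_[x,-y],o2-o1,rcond=None)[0]; out.append(np.r_[(o1+s[0]*x+o2+s[1]*y)/2,np.linalg.norm(o1+s[0]*x-o2-s[1]*y)])
    return np.array(out)
def save(c,f): cv2.imwrite('pics/'+f,cv2.resize(c['pixels'][:,:,::-1],None,fx=1.5,fy=1.5,interpolation=cv2.INTER_CUBIC))
E
python3 - <<'E'
from h import *
import pickle
np.set_printoptions(precision=3,suppress=True)
print(arm.read_state(),arm.tcp_to_grasp)
cs={}
for n in('top','scene'):
    c=cam(n);save(c,n+'0.png');cs[n]=c;print(n,c['mtx'],c['k1'],-c['R'].T@c['t'],c['R'])
pickle.dump(cs,open('c0.pkl','wb'))
E
```

```text
{'t': 0.0, 'q': array([ 1.063,  0.131,  1.489, -0.   ,  1.523, -0.085]), 'qvel': array([-0.001, -0.002,  0.   , -0.001,  0.002, -0.001]), 'tau': array([  0.002, -55.983, -49.177,   0.077,   0.035,  -0.   ]), 'tcp_pos': array([245.904, 546.682, 217.577]), 'ee_rot': array([-3.14 , -0.   ,  2.719]), 'contact_force': array([-0.033,  0.318, -0.311]), 'wrist_torque': array([ 0.025, -0.034, -0.043]), 'grip_force': 0.0, 'finger_gap': 93.15974522482867} 18.8
top [[444.042   0.    251.235]
 [  0.    444.042 191.722]
 [  0.      0.      1.   ]] -0.0007601612695553089 [ 447.434   -3.928 1230.537] [[ 0.025 -0.999  0.023]
 [-0.993 -0.027 -0.113]
 [ 0.113 -0.02  -0.993]]
scene [[365.852   0.    254.982]
 [  0.    365.852 196.291]
 [  0.      0.      1.   ]] -0.11585483807399737 [1336.779 -196.832  659.042] [[ 0.257  0.966  0.001]
 [ 0.533 -0.141 -0.835]
 [-0.806  0.215 -0.551]]
```

View pics/top0.png

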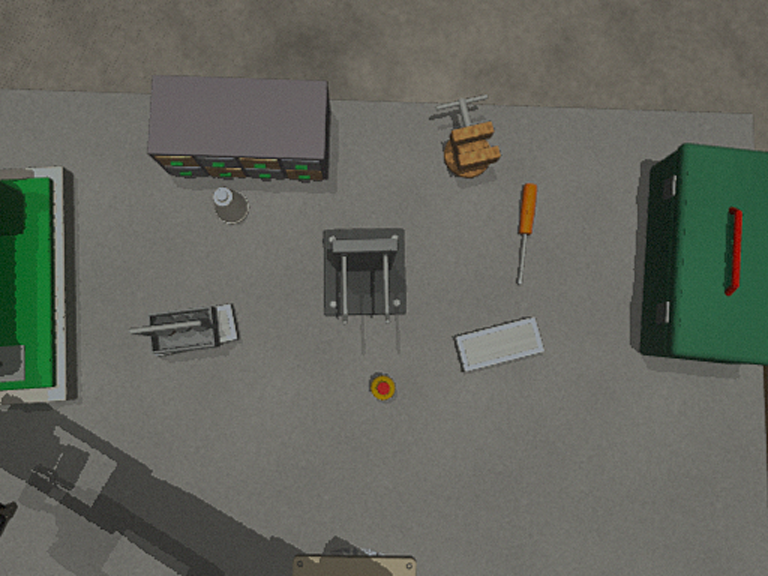

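View pics/scene0.png

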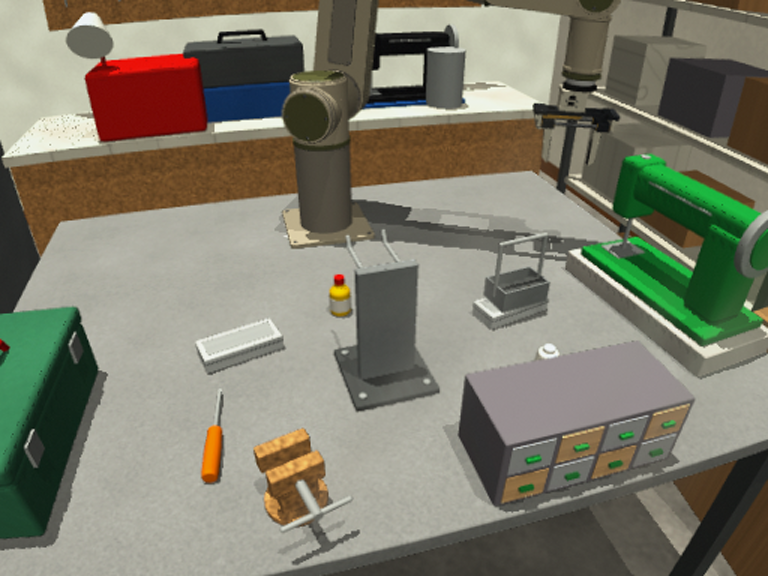

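The top view (view pixels, 1.5x) shows the caddy bar from (132,331) to (205,323), with the base tin's free end at (228,323). The stand's upright is at (365,244) and its prong ends at (345,320) and (387,318). The loose tin is at (499,344) and the oil bottle at (383,387). The scene view shows the bar from (497,246) to (549,236).

```bash
python3 - <<'E'
from h import *
import pickle
np.set_printoptions(precision=1,suppress=True)
cs=pickle.load(open('c0.pkl','rb'));T,S=cs['top'],cs['scene']
f=lambda *p:np.array(p,float)/1.5
# bar ends: left end in top = +y ; scene right = +y
print('bar',tri(T,f((134,331),(203,323)),S,f((547,237),(499,247))))
print('prong tips',tri(T,f((345,320),(387,318)),S,f((383,233),(349,238))))
print('prong z210 at tips',onplane(T,f((345,318),(387,316)),215), 'roots',onplane(T,f((344,255),(386,254)),210))
print('upright top corners z228',onplane(T,f((333,240),(397,237),(397,250),(333,252)),228))
print('base corners z12',onplane(T,f((325,230),(405,229),(405,316),(325,316)),12))
hsv=cv2.cvtColor(T['pixels'],cv2.COLOR_RGB2HSV)
m=((hsv[...,2]>165)&(hsv[...,1]<60)).astype(np.uint8)
m=cv2.morphologyEx(m,cv2.MORPH_CLOSE,np.ones((3,3)))
for c in cv2.findContours(m,cv2.RETR_EXTERNAL,cv2.CHAIN_APPROX_NONE)[0]:
    if cv2.contourArea(c)>80:
        r=cv2.minAreaRect(c);b=cv2.boxPoints(r);P=onplane(T,b,32);print(r,P[:,:2].ravel(),'ctr',P.mean(0), np.linalg.norm(P-np.roll(P,1,0),axis=1))
print('bottle',onplane(T,f((383,387)),85))
for n,z,(x0,y0,x1,y1) in(('a',0,(75,185,175,250)),('b',0,(290,200,375,260))):pass
a=cv2.resize(T['pixels'][185:250,75:175,::-1],None,fx=4,fy=4,interpolation=cv2.INTER_CUBIC)
b=cv2.resize(S['pixels'][145:225,305:380,::-1],None,fx=4,fy=4,interpolation=cv2.INTER_CUBIC)
o=np.zeros((320,720,3),np.uint8);o[:260,:400]=a;o[:320,410:710]=b;cv2.imwrite('pics/crop.png',o)
E
```

```text
bar [[490.6 362.9 160.3   6.9]
 [505.4 252.7 160.7   3.7]]
prong tips [[511.6  23.2 223.2   0.8]
 [516.4 -39.2 224.2   2.9]]
prong z210 at tips [[515.1  23.1 215. ]
 [519.8 -40.9 215. ]] roots [[613.1  27.7 210. ]
 [616.5 -37.3 210. ]]
upright top corners z228 [[632.8  44.6 228. ]
 [640.3 -53.  228. ]
 [620.1 -53.4 228. ]
 [614.3  44.  228. ]]
base corners z12 [[691.1  70.5  12. ]
 [697.4 -78.1  12. ]
 [535.2 -81.3  12. ]
 [531.3  65.2  12. ]]
bottle [[407.8 -41.6  85. ]]
```

View pics/crop.png

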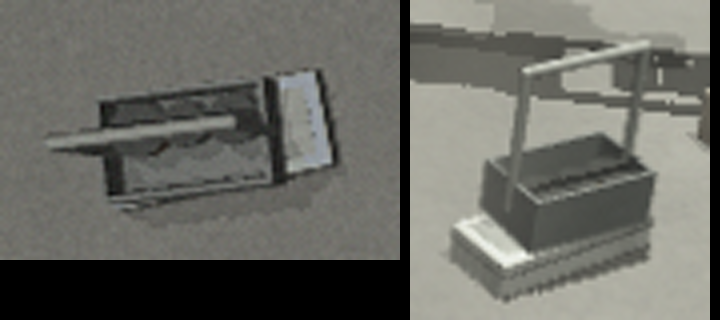

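The crop shows the bar in full-frame pixels: top (87,221.3) to (134.3,215.3), scene (333.8,162.8) to (364,156.5). The caddy sits toward the +y end of its tin, and only the -y end of the tin is free.

```bash
python3 - <<'E'
from h import *
import pickle
np.set_printoptions(precision=1,suppress=True)
cs=pickle.load(open('c0.pkl','rb'));T,S=cs['top'],cs['scene']
a=[(87,221.3),(134.3,215.3)]
t=tri(T,a,S,[(364,156.5),(333.8,162.8)]);print(t,t.mean(0))
P=onplane(T,a,167);print(P,P.mean(0),np.linalg.norm(P[1]-P[0]),'yaw',np.degrees(np.arctan2(*(P[1]-P[0])[:2])))
# loose tin
hsv=cv2.cvtColor(T['pixels'],cv2.COLOR_RGB2HSV);roi=np.zeros(hsv.shape[:2],np.uint8);roi[200:260,290:375]=1
v=hsv[...,2];print(np.median(v[200:260,290:375]),v[220:240:4,310:360:6])
m=((v>np.median(v[200:260,290:375])+25)&(roi>0)).astype(np.uint8)
c=max(cv2.findContours(cv2.morphologyEx(m,cv2.MORPH_CLOSE,np.ones((5,5))),0,1)[0],key=cv2.contourArea)
r=cv2.minAreaRect(c);b=cv2.boxPoints(r);Q=onplane(T,b,32);print('loose',b,Q,Q.mean(0),np.linalg.norm(Q-np.roll(Q,1,0),axis=1))
E
```

```text
[[487.7 364.5 164.3   1.7]
 [505.5 254.6 166.4   5.4]] [496.6 309.5 165.3   3.5]
[[487.3 362.7 167. ]
 [504.4 251.9 167. ]] [495.9 307.3 167. ] 112.1316255247007 yaw 171.2070508710867
116.0 [[121  66 152 163 142 152 145 144 149]
 [164 159 150 150 148 146 140 141 160]
 [149 144 150 146 148 146 152 145 159]
 [149 148 145 151 150 143 146 143 154]
 [151 148 148 144 147 133 164 160  94]]
loose [[303.8 224.3]
 [356.3 210.7]
 [362.2 233.7]
 [309.7 247.2]] [[ 499.4 -172.1   32. ]
 [ 539.8 -314.9   32. ]
 [ 478.  -330.9   32. ]
 [ 438.1 -188.8   32. ]] [ 488.8 -251.7   32. ] [ 63.5 148.4  63.9 147.6]
```

```bash
python3 -m pendant '0 -60 10 -6; 0 -120 20 -12; 0 -180 30 -18; 10 -235 40 -24; 60 -239 45 -31; 110 -239 45 -38; 160 -239 45 -45; 210 -239 45 -52; 250 -239 45 -57; 250 -239 45 -57' 1
python3 - <<'E'
from h import *
c=cam('wrist');save(c,'w1.png')
import pickle;pickle.dump(c,open('w1.pkl','wb'))
np.set_printoptions(precision=2,suppress=True);print(arm.read_state()['tcp_pos'],arm.read_state()['ee_rot'],-c['R'].T@c['t'],c['R'])
print(proj(c,[(487.5,363,166),(504.5,252.5,166)])*1.5)
E
```

```text
t: 1.35
tcp_pos: [497.7, 307.2, 261.7]
ee_rot: [-3.139, 0.001, 1.721]
contact_force: [0.0, -0.0, -0.3]
finger_gap: 92.8
grip_force: 0.0
[496.41 307.63 262.18] [-3.14  0.    1.72] [487.6  380.4  428.37] [[ 0.99  0.15 -0.  ]
 [ 0.15 -0.95  0.27]
 [ 0.04 -0.27 -0.96]]
[[382.32 186.67]
 [383.11 379.55]]
```

View pics/w1.png

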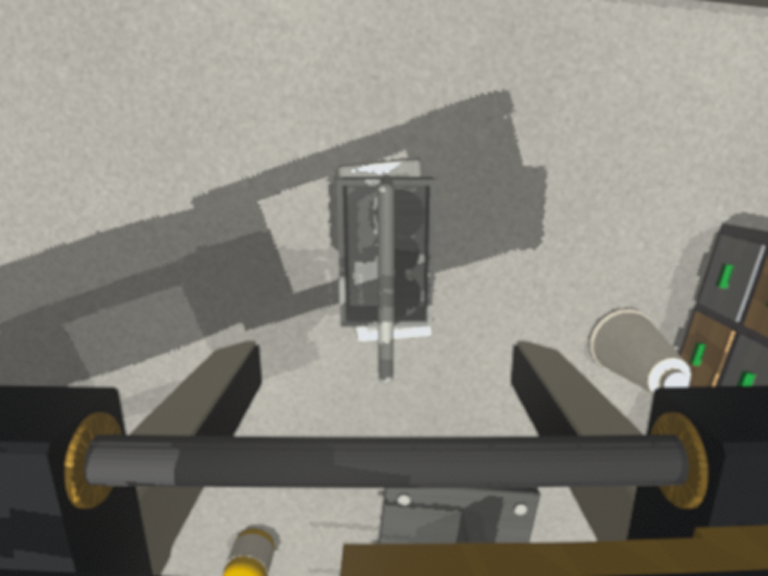

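The wrist view shows the bar from (386,184) to (387,379), centred between the fingers. It agrees with the two-view position to about 2 mm and in yaw.

```bash
python3 -m pendant '1 0 -30 0; 1 0 -60 0; 1 0 -90 0; 1 0 -114 0; 1 0 -114 0; 1 0 -114 0; 1 0 -114 0; 1 0 -114 0; 1 0 -114 0; 1 0 -114 0' 1 && python3 -m pendant '0 0 0 0;0 0 0 0;0 0 0 0;0 0 0 0;0 0 0 0;0 0 0 0;0 0 2 0;0 0 5 0;0 0 10 0;0 0 15 0' -1 40 && python3 -c "
from h import *
print(arm.read_state()['tcp_pos'],arm.read_state()['contact_force'],arm.read_state()['wrist_torque'])"
```

```text
t: 2.65
tcp_pos: [497.3, 308.2, 149.8]
ee_rot: [3.141, -0.0, 1.724]
contact_force: [-0.8, 0.2, 0.4]
finger_gap: 93.1
grip_force: 0.0
t: 3.9
tcp_pos: [496.8, 308.0, 164.4]
ee_rot: [-3.141, 0.0, 1.724]
contact_force: [-0.5, 0.6, -4.2]
finger_gap: 7.8
grip_force: 40.0
[496.82397716 308.00742948 164.44826193] [-0.45283403  0.56671946 -4.16591606] [ 0.00540077  0.06356909 -0.0038188 ]
```

```bash
python3 -m pendant '0 0 20 0; 0 0 45 0; -10 0 74 0; -30 -35 74 0; -50 -75 74 -1; -65 -115 74 -2; -67 -155 74 -3; -67 -185 74 -4; -67 -205 74 -5; -67 -205 74 -6' && python3 - <<'E'
from h import *
import pickle
cs={n:cam(n) for n in('wrist','top','scene')};pickle.dump(cs,open('c2.pkl','wb'))
W=cs['wrist']['pixels'][:,:,::-1];T=cs['top']['pixels'][165:265,80:280,::-1]
o=np.zeros((600,800,3),np.uint8);o[:300,:400]=cv2.resize(W,(400,300));o[300:600,:600]=cv2.resize(T,(600,300),interpolation=cv2.INTER_CUBIC)
o[:300,400:800]=cv2.resize(cs['scene']['pixels'][130:280,180:380,::-1],(400,300),interpolation=cv2.INTER_CUBIC)
cv2.imwrite('pics/m2.png',o);print(arm.read_state()['tcp_pos'],arm.read_state()['ee_rot'])
E
```

```text
t: 5.15
tcp_pos: [430.5, 102.1, 239.9]
ee_rot: [3.14, 0.0, 1.616]
contact_force: [0.4, 0.2, -3.4]
finger_gap: 7.6
grip_force: 40.0
[430.28819964 103.79627428 239.25521138] [ 3.14090541e+00 -5.38132818e-04  1.61953138e+00]
```

View pics/m2.png

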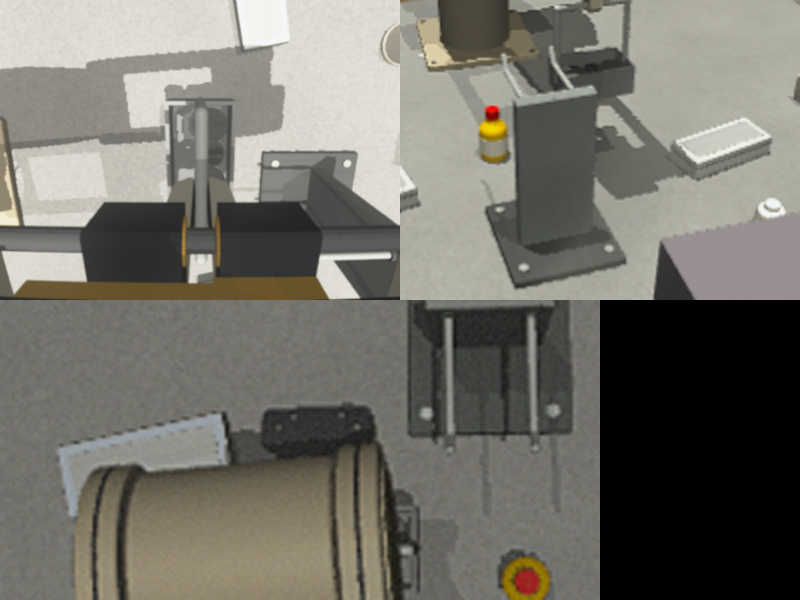

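The montage shows the caddy held level. In top pixels the prong ends are at (229.7,215.3) and (258,214.7) and the roots at (229.3,171) and (257.3,171). In scene pixels the prong tips are at (232,159) and (256,155). The base tin stands free.

```bash
python3 - <<'E'
from h import *
import pickle
np.set_printoptions(precision=1,suppress=True)
cs=pickle.load(open('c2.pkl','rb'));T,S=cs['top'],cs['scene']
print(tri(T,[(229.7,215.3),(258,214.7)],S,[(256,155),(232,159)]))
a=onplane(T,[(229.4,175),(229.6,205),(257.4,175),(257.9,205)],210);print(a,[np.degrees(np.arctan2(d[1],d[0])) for d in(a[0]-a[1],a[2]-a[3])])
# base plate bolts, z12
b=onplane(T,[(80+426/3,165+113/3),(80+553/3,165+110/3)],12);print('bolts',b,np.degrees(np.arctan2(b[1,0]-b[0,0],b[0,1]-b[1,1])))
u=[(180+114/2,130+104/2),(180+194/2,130+94/2)]
print('upright back top',onplane(S,u,228))
E
```

```text
[[507.5  24.9 221.9   3.2]
 [510.5 -39.7 220.3   2.6]]
[[601.3  27.2 210. ]
 [531.5  24.6 210. ]
 [603.1 -37.8 210. ]
 [533.3 -40.6 210. ]] [np.float64(2.1092030739805314), np.float64(2.2703439995855037)]
bolts [[553.7  51.2  12. ]
 [559.6 -65.2  12. ]] 2.8905766048390076
upright back top [[638.4 -53.3 228. ]
 [640.3  41.5 228. ]]
```

```bash
python3 -m pendant '0 -30 0 0; 0 -65 0 0; 0 -95 0 0; 0 -115 0 0; 10 -115 0 0; 40 -114 0 0; 75 -112 0 0; 105 -111 0 0; 122 -110 0 0; 122 -110 0 0' && python3 - <<'E'
from h import *
import pickle
cs={n:cam(n) for n in('wrist','top','scene')};pickle.dump(cs,open('c3.pkl','wb'))
W=cs['wrist']['pixels'][:,:,::-1]
o=np.zeros((600,800,3),np.uint8);o[:300,:400]=cv2.resize(W,(400,300))
o[300:600,:600]=cv2.resize(cs['top']['pixels'][165:265,80:280,::-1],(600,300),interpolation=cv2.INTER_CUBIC)
o[:300,400:800]=cv2.resize(cs['scene']['pixels'][110:260,180:380,::-1],(400,300),interpolation=cv2.INTER_CUBIC)
cv2.imwrite('pics/m3.png',o);print(arm.read_state()['tcp_pos'],arm.read_state()['ee_rot'])
E
```

```text
t: 6.55
tcp_pos: [553.2, -5.1, 237.9]
ee_rot: [-3.141, -0.001, 1.621]
contact_force: [0.3, -0.2, -4.1]
finger_gap: 7.7
grip_force: 40.0
[551.79659756  -5.95522173 238.39344579] [-3.14083256e+00 -3.17829696e-04  1.62018889e+00]
```

View pics/m3.png

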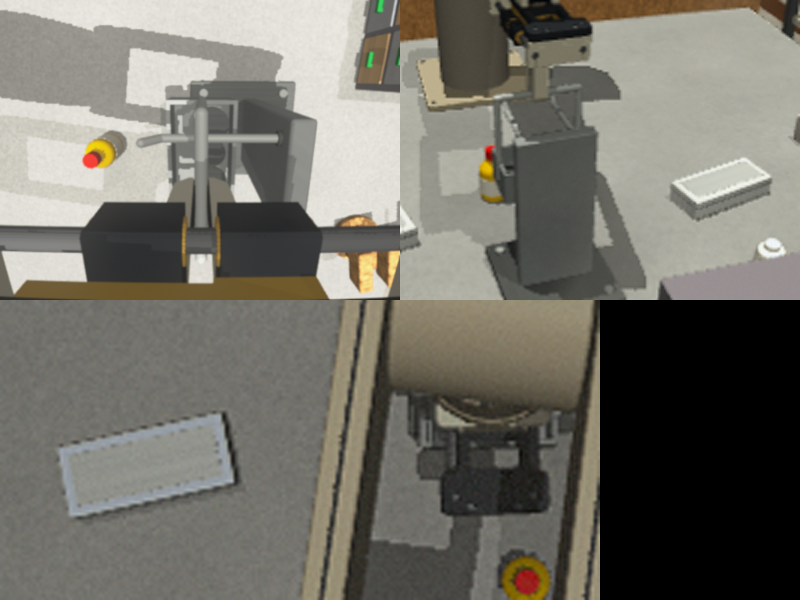

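The wrist view shows the prongs passing under the bar, square to it, between the tips and the upright. The base tin is fully visible in the top view. Lowering now.

```bash
python3 -m pendant '0 -1 -8 0; 0 -1 -16 0; 0 -1 -24 0; 0 -1 -30 0; 0 -1 -33 0; 0 -1 -35 0; 0 -1 -36 0; 0 -1 -37 0; 0 -1 -38 0; 0 -1 -38 0'
python3 - <<'E'
from h import *
import pickle
np.set_printoptions(precision=1,suppress=True)
cs=pickle.load(open('c3.pkl','rb'));T=cs['top'];S=cs['scene']
s=arm.read_state();print(s['tcp_pos'],s['contact_force'],s['wrist_torque'])
for n,c,(y0,y1,x0,x1) in(('base',T,(195,245,92,168)),('base',pickle.load(open('c2.pkl','rb'))['scene'],(180,225,310,370)),('loose',pickle.load(open('c0.pkl','rb'))['top'],(200,260,290,375))):
    v=cv2.cvtColor(c['pixels'],cv2.COLOR_RGB2HSV)[...,2][y0:y1,x0:x1];md=np.median(np.r_[v[0],v[-1]])
    m=cv2.morphologyEx((v>md+25).astype(np.uint8),cv2.MORPH_CLOSE,np.ones((5,5)))
    k=max(cv2.findContours(m,0,1)[0],key=cv2.contourArea);
    if c is T or n=='loose':
        b=cv2.boxPoints(cv2.minAreaRect(k))+[x0,y0];P=onplane(c,b,32)
        e=np.roll(P,-1,0)-P;print(n,md,b,P.mean(0),np.linalg.norm(e,axis=1),np.degrees(np.arctan2(e[:,1],e[:,0])))
    else: print('scene approx',cv2.approxPolyDP(k,3,True).reshape(-1,2)+[x0,y0])
E
```

```text
t: 7.95
tcp_pos: [552.3, -7.9, 208.6]
ee_rot: [3.138, 0.001, 1.619]
contact_force: [-28.2, 1.4, 46.8]
finger_gap: 7.6
grip_force: 40.0
[552.3  -7.9 208.6] [-28.2   1.4  46.8] [ 0.2  5.2 -0. ]
base 116.0 [[ 98.3 213.9]
 [153.  202.2]
 [157.9 225.3]
 [103.2 237. ]] [499.9 300.1  32. ] [148.6  64.  147.8  63.7] [ -76.2 -165.2  103.6   15.5]
scene approx [[364 197]
 [350 189]
 [318 201]
 [329 211]]
loose 114.0 [[303.8 224.1]
 [356.5 210.9]
 [362.2 233.9]
 [309.5 247.1]] [ 488.7 -251.7   32. ] [148.6  64.  147.8  63.6] [ -74.6 -165.9  105.2   14.8]
```

```bash
python3 - <<'E'
from h import *
cs={n:cam(n) for n in('wrist','scene')}
o=np.zeros((600,800,3),np.uint8);o[:600,:400]=cv2.resize(cs['wrist']['pixels'][90:390,130:330,::-1],(400,600))
o[:600,400:800]=cv2.resize(cs['scene']['pixels'][100:250,210:310,::-1],(400,600),interpolation=cv2.INTER_CUBIC)
cv2.imwrite('pics/m4.png',o);s=arm.read_state();print(s['tcp_pos'],s['ee_rot'],s['contact_force'],s['finger_gap'])
E
```

```text
[552.31676474  -7.95073805 208.64318926] [3.13765918e+00 1.09137170e-03 1.61934058e+00] [-29.0467497    1.2529659   46.27440508] 7.904307759749459
```

View pics/m4.png

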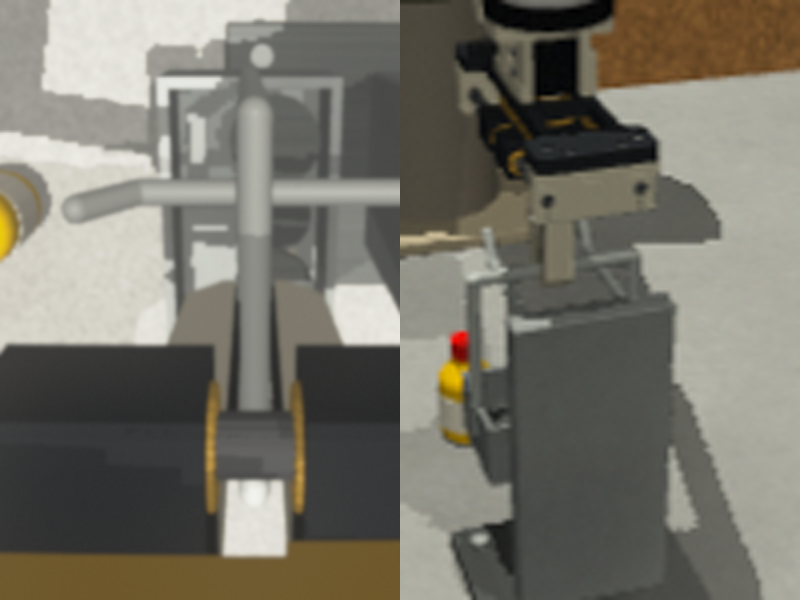

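The wrist view shows the bar lying across the visible prong, well behind the turned-up tip. In scene pixels the bar runs from (232.5,168.8) to (267.5,164.5). I'll check its height by casting rays onto its vertical plane.

```bash
python3 - <<'E'
from h import *
np.set_printoptions(precision=1,suppress=True)
c=cam('scene')
o,d=ray(c,[(232.5,168.8),(267.5,164.5)])
n=np.array([np.cos(np.radians(2.6)),np.sin(np.radians(2.6)),0]);p=np.array([552.3,-7.9,0])
print(o+d*(((p-o)@n)/(d@n))[:,None])
w=cam('wrist'); # bar far end/prong crossing and near part (crop 2x, off (130,90))
o,d=ray(w,[(130+254/2,90+100/2),(130+254/2,90+400/2)]);print(o+d*(((218-o[2])/d[:,2]))[:,None]);print(o+d*(((226-o[2])/d[:,2]))[:,None])
print(onplane(w,[(130+75/2,90+207/2),(130+140/2,90+190/2)],213.5))
E
```

```text
[[554.  -46.4 215.9]
 [549.9  45.6 213. ]]
[[550.   48.3 218. ]
 [554.  -33.8 218. ]]
[[549.9  49.2 226. ]
 [553.7 -28.7 226. ]]
[[504.9  18.  213.5]
 [521.8  23.4 213.5]]
```

The bar is at about 215 mm, which is the prongs' seat height (218 mm), so it is seated. I'll relieve the press, then open slightly and withdraw upward.

```bash
python3 -m pendant '0 0 2 0; 0 0 4 0; 0 0 5 0; 0 0 6 0; 0 0 6 0; 0 0 6 0; 0 0 6 0;0 0 6 0;0 0 6 0;0 0 6 0'
python3 -c "
from h import *
s=arm.read_state();print(s['tcp_pos'],s['contact_force'])"
```

```text
t: 9.4
tcp_pos: [552.0, -7.9, 209.3]
ee_rot: [3.14, 0.0, 1.619]
contact_force: [-10.9, -0.5, 14.4]
finger_gap: 8.0
grip_force: 40.0
[552.04619975  -7.9147623  209.32430934] [-10.90239544  -0.45741897  14.42350068]
```

```bash
python3 -m pendant '0 0 1 0; 0 0 2 0; 0 0 2 0; 0 0 2 0; 0 0 2 0; 0 0 2 0; 0 0 2 0;0 0 2 0;0 0 2 0;0 0 2 0' && python3 -m pendant '0 0 2 0;0 0 2 0;0 0 2 0;0 0 2 0;0 0 2 0;0 0 2 0;0 0 2 0;0 0 2 0;0 0 2 0;0 0 2 0' -0.25
python3 - <<'E'
from h import *
s=arm.read_state();print(s['tcp_pos'],s['contact_force'])
cs={n:cam(n) for n in('wrist','scene')}
o=np.zeros((600,800,3),np.uint8);o[:600,:400]=cv2.resize(cs['wrist']['pixels'][90:390,130:330,::-1],(400,600))
o[:600,400:800]=cv2.resize(cs['scene']['pixels'][100:250,210:310,::-1],(400,600),interpolation=cv2.INTER_CUBIC)
cv2.imwrite('pics/m5.png',o)
E
```

```text
t: 10.65
tcp_pos: [552.2, -7.9, 209.6]
ee_rot: [3.141, 0.0, 1.619]
contact_force: [-6.1, -0.3, 6.6]
finger_gap: 7.9
grip_force: 40.0
t: 11.9
tcp_pos: [552.2, -7.8, 210.6]
ee_rot: [3.142, 0.0, 1.619]
contact_force: [0.2, 0.0, -0.2]
finger_gap: 34.6
grip_force: 0.0
[552.18076524  -7.82978576 210.64373585] [ 0.16681522  0.00028867 -0.24686542]
```

View pics/m5.png

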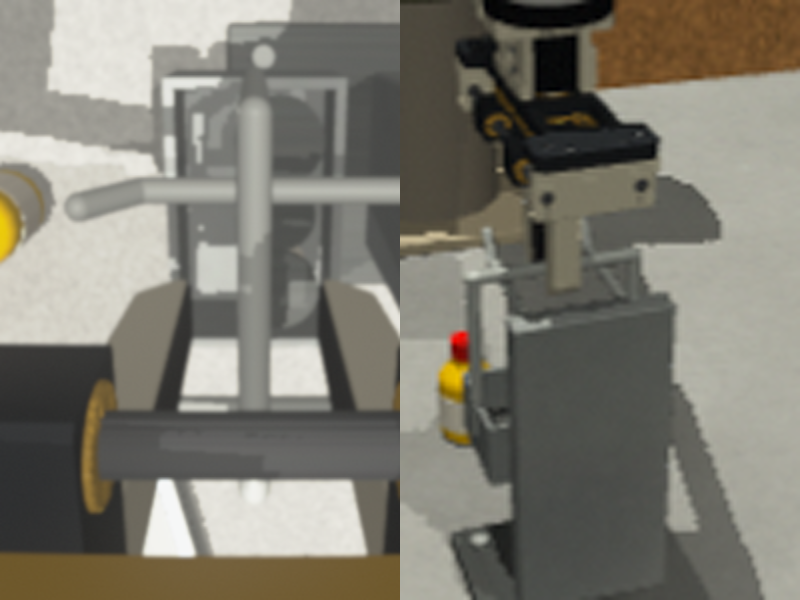

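The caddy hangs released, with the bar across both prongs and the fingers clear. I'll rise and go over to the loose tin.

```bash
python3 -m pendant '0 0 15 0; 0 0 45 0; 0 0 85 0; -10 -30 90 0; -20 -80 90 3; -35 -130 90 6; -50 -180 90 9; -60 -230 80 12; -63 -262 60 13; -63 -262 50 13' && python3 -m pendant '0 0 0 0;0 0 0 0;0 0 0 0;0 0 0 0;0 0 0 0;0 0 0 0;0 0 0 0;0 0 0 0;0 0 0 0;0 0 0 0' 1 20
cat > tin.py <<'E'
from h import *
import sys
np.set_printoptions(precision=1,suppress=True)
def tinw(cx,cy,yaw,tag,z=32):
    c=cam('wrist');a=np.radians(yaw);R=np.array([[np.cos(a),-np.sin(a)],[np.sin(a),np.cos(a)]])
    g=np.array([(sx*50,sy*95) for sx,sy in((-1,-1),(1,-1),(1,1),(-1,1))])@R.T+[cx,cy]
    q=proj(c,np.c_[g,np.full(4,z)]);roi=np.zeros((384,512),np.uint8);cv2.fillConvexPoly(roi,np.int32(q),1)
    cv2.imwrite('pics/%s.png'%tag,np.where(roi[...,None]>0,c['pixels'],c['pixels']//2)[:,:,::-1])
    return c,roi
E
python3 - <<'E'
from tin import *
import pickle
s=arm.read_state();print(s['tcp_pos'],s['ee_rot'],s['finger_gap'])
c,roi=tinw(488.7,-251.7,15.3,'l1');pickle.dump((c,roi,s),open('l1.pkl','wb'))
E
```

```text
t: 13.25
tcp_pos: [488.3, -271.8, 260.3]
ee_rot: [-3.141, -0.0, 1.843]
contact_force: [0.3, 0.1, 0.1]
finger_gap: 35.0
grip_force: 0.0
t: 14.5
tcp_pos: [489.1, -269.9, 260.6]
ee_rot: [-3.142, -0.0, 1.846]
contact_force: [0.0, -0.2, -0.0]
finger_gap: 92.9
grip_force: 0.0
[ 489.1 -269.9  260.6] [-3.1 -0.   1.8] 92.85340793179454
```

View pics/l1.png

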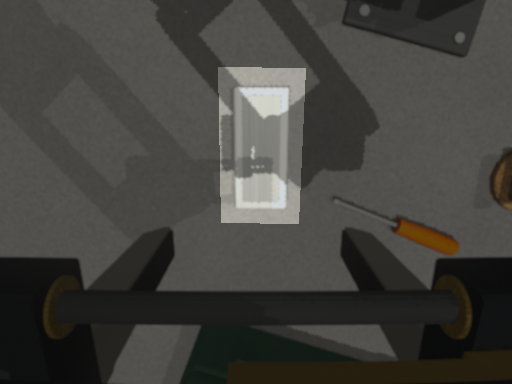

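The wrist view shows the loose tin's top with corners near (236,87), (289,87), (287,208) and (236,207). The shadows make masks poor here, so I'll refine the corners sub-pixel and triangulate them with the top view to get the height.

```bash
python3 - <<'E'
from tin import *
import pickle
c,roi,s=pickle.load(open('l1.pkl','rb'));T=pickle.load(open('c0.pkl','rb'))['top'];T3=pickle.load(open('c3.pkl','rb'))['top'];S2=pickle.load(open('c2.pkl','rb'))['scene']
sp=lambda c,p,w:cv2.cornerSubPix(cv2.cvtColor(c['pixels'],cv2.COLOR_RGB2GRAY),np.float32(p).reshape(-1,1,2),(w,w),(-1,-1),(3,30,.01)).reshape(-1,2)
def rep(n,P):
    e=np.roll(P,-1,0)-P;print(n,'ctr',P.mean(0),'len',np.linalg.norm(e[:,:2],axis=1),'ang',np.degrees(np.arctan2(e[:,1],e[:,0])))
w=sp(c,[(236,87),(289,87),(287,208),(236,207)],4);print(w);rep('wrist',onplane(c,w,32))
t=sp(T,[(303.8,224.1),(356.5,210.9),(362.2,233.9),(309.5,247.1)],3);print(t);rep('top',onplane(T,t,32))
# wrist order: (-x,+y),(+x,+y),(+x,-y),(-x,-y); top order: (+x,+y),(+x,-y),(-x,-y),(-x,+y)
print(tri(c,w,T,t[[3,0,1,2]]))
b=sp(T3,[(98.3,213.9),(153,202.2),(157.9,225.3),(103.2,237)],3);print(b);rep('base top',onplane(T3,b,32))
sc=sp(S2,[(364,197),(350,189),(318,201),(329,211)],3);print(sc)
for r in([1,2,3,0],[0,1,2,3],[2,3,0,1],[3,0,1,2]):
    q=tri(T3,b,S2,sc[r]);
    if q[:,3].mean()<15: print(q)
E
```

```text
[[239.4  86.5]
 [287.8  87.1]
 [284.6 207.7]
 [235.6 206.8]]
wrist ctr [ 489.7 -251.1   32. ] len [ 56.3 147.5  62.8 147.2] ang [  15.1  -74.4 -165.2  103.1]
[[302.8 224.3]
 [355.1 211.2]
 [362.2 234.1]
 [309.5 247.5]]
top ctr [ 487.9 -250.1   32. ] len [147.3  64.4 148.   64.5] ang [ -74.6 -162.7  105.5   16.7]
[[ 440.6 -188.    26.7    7. ]
 [ 499.7 -171.5   18.1    0. ]
 [ 537.3 -310.7   40.5    2.6]
 [ 477.4 -332.7   25.3    0.8]]
[[ 98.7 214.5]
 [153.3 202.3]
 [157.9 225.2]
 [103.1 236.8]]
base top ctr [499.5 299.6  32. ] len [148.8  63.1 147.9  61.1] ang [ -75.7 -166.   103.5   14.8]
[[365.3 198.4]
 [351.4 188.1]
 [316.7 200.5]
 [328.5 211.7]]
```

Wrist and top views agree: loose tin at (489,-251.5) with yaw about 15.2°, triangulated corner heights averaging 28 mm (32 mm nominal). Descending and gripping.

```bash
python3 -m pendant '0 9 -40 0; 0 18 -90 0; 0 18 -140 0; 0 18 -180 0; 0 18 -210 0; 0 18 -230 0; 0 18 -243 0; 0 18 -252 0; 0 18 -253 0; 0 18 -253 0' 1 && python3 -m pendant '0 0 0 0;0 0 0 0;0 0 0 0;0 0 0 0;0 0 0 0;0 0 0 0;0 0 0 0;0 0 5 0;0 0 15 0;0 0 30 0' -1 30
```

```text
t: 15.8
tcp_pos: [489.7, -252.2, 8.4]
ee_rot: [3.141, 0.001, 1.846]
contact_force: [-0.0, 0.0, -0.2]
finger_gap: 92.8
grip_force: 0.0
t: 17.05
tcp_pos: [488.7, -251.4, 37.8]
ee_rot: [-3.141, -0.001, 1.846]
contact_force: [-0.5, -0.5, -2.7]
finger_gap: 65.7
grip_force: 30.0
```

```bash
python3 -m pendant '0 0 40 0; 0 0 90 0; 0 0 145 0; 0 0 200 0; 0 10 245 0; 2 50 262 0; 4 105 262 0; 6 160 262 0; 8 215 262 0; 10 270 262 0' && python3 -m pendant '0 50 0 0; 0 100 0 0; 0 140 -10 -1; 0 155 -20 -2; 0 155 -30 -2; 0 155 -30 -2; 0 155 -30 -2; 0 155 -30 -2; 0 155 -30 -2; 0 155 -30 -2' 
python3 - <<'E'
from tin import *
import pickle
s=arm.read_state();print(s['tcp_pos'],s['ee_rot'],s['finger_gap'])
c,roi=tinw(499.7,300,14.2,'b1');pickle.dump((c,roi,s),open('b1.pkl','wb'))
E
```

```text
t: 18.3
tcp_pos: [498.8, 19.9, 300.9]
ee_rot: [3.14, 0.0, 1.846]
contact_force: [-0.0, -0.5, -3.1]
finger_gap: 65.9
grip_force: 30.0
t: 19.55
tcp_pos: [499.3, 173.0, 269.8]
ee_rot: [3.141, -0.0, 1.811]
contact_force: [-0.2, 0.0, -3.6]
finger_gap: 65.7
grip_force: 30.0
[499.3 173.  269.8] [ 3.1 -0.   1.8] 65.68263112191028
```

View pics/b1.png

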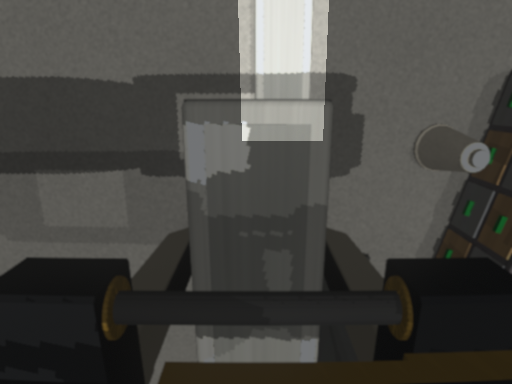

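The wrist view shows the held tin square in the fingers, with far corners at (183,99) and (329,98). Behind it are the base tin's long edges, near columns 256 and 311 (rows 0 to 90). I'll measure both.

```bash
python3 - <<'E'
from tin import *
import pickle
c,roi,s=pickle.load(open('b1.pkl','rb'))
g=cv2.GaussianBlur(cv2.cvtColor(c['pixels'],cv2.COLOR_RGB2GRAY),(3,3),0).astype(float)
dx=np.gradient(g,axis=1)
L=[(240+np.argmax(dx[r,240:275]),r) for r in range(5,88,4)];R=[(295+np.argmin(dx[r,295:330]),r) for r in range(5,88,4)]
def fit(p):
    P=onplane(c,p,32);vx,vy,x0,y0=cv2.fitLine(np.float32(P[:,:2]),cv2.DIST_HUBER,0,.01,.01).ravel();return np.degrees(np.arctan(-vx/vy)),x0-vx/vy*(y0-300)
l,r=fit(L),fit(R);print('yaw,x@y300',l,r,'mid',(l[1]+r[1])/2,'width',(r[1]-l[1])*np.cos(np.radians(14)))
zt=s['tcp_pos'][2]-8.2+32
h=onplane(c,[(183,99),(329,98)],zt);print(h)
a=s['ee_rot'][2]-np.pi/2;u=np.array([np.cos(a),np.sin(a)]);v=np.array([-u[1],u[0]])
d=h[:,:2]-s['tcp_pos'][:2];print('yaw tool',np.degrees(a),'x off',d@u,'y off',d@v,'edge yaw',np.degrees(np.arctan2(*(h[1]-h[0])[[1,0]])))
E
```

```text
yaw,x@y300 (np.float32(13.687525), np.float32(465.70328)) (np.float32(13.459191), np.float32(531.79254)) mid 498.74792 width 64.12613033043638
[[451.  238.6 293.6]
 [511.2 253.8 293.6]]
yaw tool 13.761462701425383 x off [-31.3  30.8] y off [75.2 75.6] edge yaw 14.142399609699213
```

```bash
python3 -m pendant '0 45 0 0; 0 95 -10 0; 0 127 -50 0; 0 127 -100 0; 0 127 -150 0; 0 127 -185 0; 0 127 -205 0; 0 127 -216 0; 0 127 -222 0; 0 127 -224 0' && python3 -m pendant '0 0 -1 0;0 0 -2 0;0 0 -3 0;0 0 -4 0;0 0 -5 0;0 0 -5 0;0 0 -6 0;0 0 -6 0;0 0 -6 0;0 0 -6 0'
```

```text
t: 20.85
tcp_pos: [500.0, 300.5, 46.6]
ee_rot: [3.14, -0.0, 1.811]
contact_force: [0.6, -0.1, -3.2]
finger_gap: 66.2
grip_force: 30.0
t: 22.1
tcp_pos: [499.3, 300.3, 39.9]
ee_rot: [3.141, -0.0, 1.811]
contact_force: [-0.6, -1.0, 0.1]
finger_gap: 65.9
grip_force: 30.0
```

Contact is made and the weight has been taken up. Releasing gently and rising.

```bash
python3 -m pendant '0 0 0 0;0 0 0 0;0 0 0 0;0 0 0 0;0 0 0 0;0 0 0 0;0 0 3 0;0 0 15 0;0 0 40 0;0 0 80 0' 1 && python3 -m pendant '0 0 50 0;0 -20 110 0;0 -50 160 0;0 -80 190 0;0 -80 190 0;0 -80 190 0;0 -80 190 0;0 -80 190 0;0 -80 190 0;0 -80 190 0' && python3 - <<'E'
from h import *
cs={n:cam(n) for n in('wrist','top','scene')}
o=np.zeros((600,800,3),np.uint8);o[:300,:400]=cv2.resize(cs['wrist']['pixels'][:,:,::-1],(400,300))
o[300:600,:300]=cv2.resize(cs['top']['pixels'][180:260,90:170,::-1],(300,300),interpolation=cv2.INTER_CUBIC)
o[:300,400:800]=cv2.resize(cs['scene']['pixels'][110:260,180:380,::-1],(400,300),interpolation=cv2.INTER_CUBIC)
o[300:600,400:700]=cv2.resize(cs['scene']['pixels'][160:230,305:375,::-1],(300,300),interpolation=cv2.INTER_CUBIC)
cv2.imwrite('pics/end.png',o)
E
```

```text
t: 23.35
tcp_pos: [498.3, 299.7, 119.9]
ee_rot: [-3.139, 0.001, 1.811]
contact_force: [0.7, 1.1, -0.1]
finger_gap: 92.6
grip_force: 0.0
t: 24.6
tcp_pos: [499.1, 220.3, 309.3]
ee_rot: [-3.141, 0.0, 1.811]
contact_force: [0.6, 0.2, -0.4]
finger_gap: 93.1
grip_force: 0.0
```

View pics/end.png

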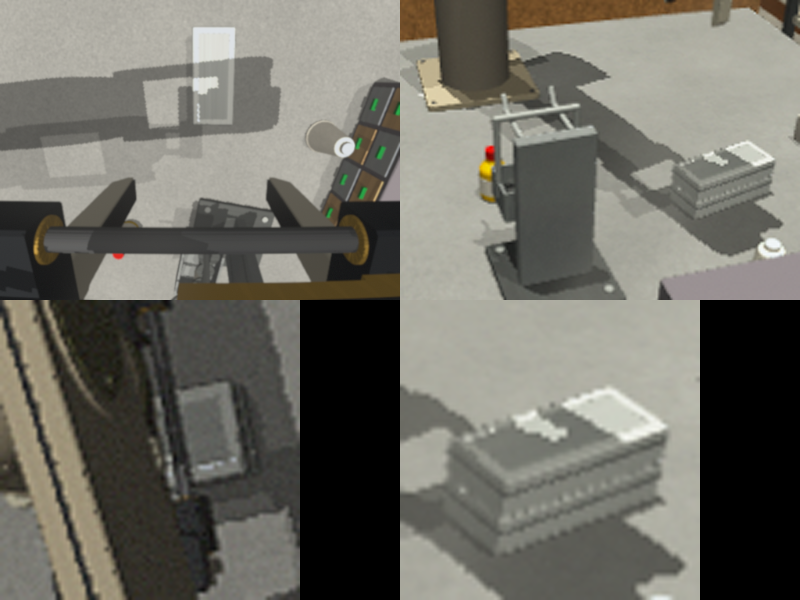

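The scene crop (about (450–665, 390–550)) shows the tins stacked with flush edges. The caddy still hangs across both prongs at (535,110), and the arm is clear of everything.

```bash
python3 -c "
from bench import arm
print(arm.sign_off())"
```

```text
the job is handed in; nothing more can be done
None
```

The job is handed in (verdict not shown): the last pictures show the caddy hanging by its handle across both prongs and the loose tin stacked flush on the base tin, with the arm clear.

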